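Line up the kitchen canisters by height

ROBOT

A 7-joint arm with a two-finger parallel gripper is mounted at the origin on the work surface. World frame = base frame: x ahead of the robot, y to its left, z up, the work surface at z = 0. Lengths are in m, angles in rad, forces in N, time in s.
With the tool pointing down it reaches from about 0.425 to 0.875 m from the base axis. Payload 4.7 kg.
Tool frame: the origin (TCP) lies midway between the tips of the shut fingers; the grasp point (between the pads) lies 19 mm behind it; z points along the fingers, y is the line along which they close (so a half turn about z gives the same grasp; the last joint's range is limited). The gripper opens to 87 mm and grips with 3 to 60 N. Pads are 19 mm wide; open, the fingers measure 117 mm over their backs; the gripper's body (75 mm by 190 mm) begins 51 mm behind the grasp point.
Start: joints at [-1.291, 0.321, -0.07, 1.45, 0.023, 1.371, -0.057], TCP at [0.171, 0.627, 0.223] pointing down, gripper open.
Joint ranges: [-2.86, 2.86], [-0.3, 2.09], [-1.38, 1.24], [0.06, 2.45], [-1.56, 4.7], [0.09, 2.05], [-2.69, 2.69]. Speed limits (rad/s): [2.57, 2.57, 3.14, 3.14, 3.14, 3.14, 3.14].

INTERFACE

Orientations are given as a rotation vector (axis times angle).
In Python, from bench import ctrl gives the robot as it stands. The module is installed in compiled form; this text tells all that it offers.
- The arm moves only by the shell command python3 -m handwheel 'ROWS' [FORCE]. ROWS is JSON, a list of rows, each a list of 7 numbers: the finger opening in m, from 0 to 0.087, then the shift along the tool's x, y, z in m, then the turn, a rotation vector about the tool's x, y, z in degrees. A call has 1 to 12 rows; each row shifts and turns the commanded pose from where the row before left it, along the tool's axes as they then stand; what a row does not reach is not made up. A row lasts 1/8 s, in which the tool goes at most 62.5 mm and 10.7 degrees, less where a joint would pass 70% of its speed; a pose out of reach is approached as far as the arm can. A call is refused whole if a number of a shift passes 0.0625 or a number of a turn 10.7, either way. A call with a gripper value outside its range is refused whole. The fingers move at their own pace and stop on an object; FORCE is the grip in N (left out, the last holds). Time passes only in rows, so rows that do not move let the fingers close. It gives the time, the measured TCP pose, the force, the opening and the grip force at its end, in the units of the state.
- ctrl.get_state(): the state, without advancing time (a new reading comes with each control period).
- ctrl.get_image(name): name is "scene" or "top" or "wrist"; returns (picture, depth): 480x640x3 uint8, blue, green, red; 480x640 float32, m along the optical axis (not along the pixel's ray), 0 where there is no reading.
- ctrl.camera_info(name): a dict with "intrinsics" (3x3 intrinsics, pixels), "R" (3x3) and "t" (3): a world point X has camera coordinates R X + t. Camera axes: x right, y down, z forward; pixel columns grow to the right and rows downward; lengths in m; the calibration is good to about 2 mm. A picture is of the moment at which its call begins: read the wrist's pose just before it. camera_info takes no time and is no camera call; for the wrist camera it gives the pose at the moment of the call.
- ctrl.close_job(): hands the job in; it is judged then, once.
The state is a dict: "time": time; "joint_positions": joint angles; "qd": joint speeds; "joint_torque": joint torques, N m; "position": TCP position; "tool_rot": TCP orientation; "ft_force": force on the tool from outside, world axes, zero at the start; "torque": the same for the moment, N m; "grip_width": opening from 0.0 (shut) to 1.0 (fully open); "grip_force": force on a finger pad.
Only numpy, scipy, OpenCV 4.12 (cv2) and the standard library are available. Lean on these libraries where they do the work, as an engineer would, in place of code of your own. Each camera call takes 0.05 s, during which the arm holds its last target. There are 200 camera calls.

TASK

Line the four storage canisters up on the board's four cork spots in order of height: the tallest on the spot next to the blue mug, then stepping down to the shortest on the spot next to the steel bowl. Stand each upright in the middle of its spot and let go of it; leave the mug and the bowl where they are, and do not knock any canister over.

Things in the scene. Friction and masses are not known exactly. Their poses are not given: they have to be found in the camera images.
- canister_green: Loose pale sage-green tin with a bare steel lid and a cream band near its foot: a closed, plain upright cylinder 50 mm in diameter and 140 mm high over its lid (the tallest of the four), 0.1 to 0.5 kg. Origin: centre of its underside; z up along its axis. Starts upright on the worktop, nearer the robot than the board; may be gripped anywhere on its side.
- canister_white: Loose white ceramic canister with a brown wooden lid and a wooden band near its foot: a closed, plain upright cylinder 50 mm in diameter and 114 mm high over its lid (the second tallest of the four), 0.1 to 0.5 kg. Origin: centre of its underside; z up along its axis. Starts upright on the worktop, nearer the robot than the board; may be gripped anywhere on its side.
- canister_red: Loose red tin with a black lid and a cream band near its foot: a closed, plain upright cylinder 50 mm in diameter and 88 mm high over its lid (the third tallest of the four), 0.1 to 0.5 kg. Origin: centre of its underside; z up along its axis. Starts upright on the worktop, nearer the robot than the board; may be gripped anywhere on its side.
- canister_yellow: Loose yellow tin with a white lid and a cream band near its foot: a closed, plain upright cylinder 50 mm in diameter and 62 mm high over its lid (the shortest of the four), 0.1 to 0.5 kg. Origin: centre of its underside; z up along its axis. Starts upright on the worktop, nearer the robot than the board; may be gripped anywhere on its side.
- spot1: Fixed round cork spot at the left end of the row (largest y), 62 mm across, 4 mm thick, on a fixed dark wooden board 340 x 90 x 8 mm. The spots lie 80 mm apart in a straight row from left to right, turned up to 10 deg. Origin: centre of its underside, 8 mm above the worktop; a canister's foot rests 4 mm above the origin. x: across the row, away from the robot; y: along the row to the left.
- spot2: Fixed round cork spot second from the left, 62 mm across, 4 mm thick, on a fixed dark wooden board 340 x 90 x 8 mm. The spots lie 80 mm apart in a straight row from left to right, turned up to 10 deg. Origin: centre of its underside, 8 mm above the worktop; a canister's foot rests 4 mm above the origin. x: across the row, away from the robot; y: along the row to the left.
- spot3: Fixed round cork spot third from the left, 62 mm across, 4 mm thick, on a fixed dark wooden board 340 x 90 x 8 mm. The spots lie 80 mm apart in a straight row from left to right, turned up to 10 deg. Origin: centre of its underside, 8 mm above the worktop; a canister's foot rests 4 mm above the origin. x: across the row, away from the robot; y: along the row to the left.
- spot4: Fixed round cork spot at the right end of the row (smallest y), 62 mm across, 4 mm thick, on a fixed dark wooden board 340 x 90 x 8 mm. The spots lie 80 mm apart in a straight row from left to right, turned up to 10 deg. Origin: centre of its underside, 8 mm above the worktop; a canister's foot rests 4 mm above the origin. x: across the row, away from the robot; y: along the row to the left.
- mug: Loose blue ceramic mug, 76 mm across and 80 mm high, its handle on the side away from the robot (reaching some 65 mm from the axis). It stands on the worktop just off one end of the board, 105 mm from the centre of the nearest spot; which end differs from start to start. Origin: centre of its underside. It marks the tall end of the row and is not to be moved.
- bowl: Loose shiny steel bowl, 90 mm across the rim and 45 mm high, on the worktop just off the other end of the board, 105 mm from the centre of the nearest spot. Origin: centre of its underside. It marks the short end of the row and is not to be moved.

How it is judged:
By the outcome, as a careful person would: the job done as asked, in the order asked, and still so for the second after the job is handed in, with the robot touching nothing.
It also fails if it takes over 93 s, if anything falls off the work surface, if the arm or the gripper's body presses on something with over 40 N, if the wrist force passes 120 N, or if a joint passes its speed limit or range.

## Working session

There is one attempt and no reset: what is moved stays moved. The work goes in short steps, Python scripts to look and compute and a shell command to move; the robot and the scene stay as the last step left them, time stands still between calls to the robot, and variables do not carry over. Pictures are saved under pics/ and viewed, at most 14 in all, crops included, and the job is handed in when it is done.

```bash
mkdir -p pics; python3 - <<'E'
from bench import ctrl
import cv2,numpy as np
s=ctrl.get_state();print(s)
for n in("top","scene"):
    im,d=ctrl.get_image(n);cv2.imwrite(f"pics/{n}1.png",im);np.save(f"{n}1.npy",d)
    print(n,ctrl.camera_info(n))
E
```

```text
{'time': 0.0, 'joint_positions': array([-1.29091786,  0.32179104, -0.07011217,  1.45166716,  0.02258788,
        1.37082399, -0.0568975 ]), 'qd': array([ 1.36437821e-03,  8.02144924e-04, -1.74124481e-05,  7.53031328e-05,
       -1.12897049e-03,  3.17482549e-04,  3.30644061e-04]), 'joint_torque': array([-5.01539198e-04, -4.91292965e+01, -4.03942857e-01, -3.12515938e+01,
       -6.38347096e-02,  4.40697314e-02,  1.77578886e-04]), 'position': array([0.17061007, 0.6266286 , 0.22148644]), 'tool_rot': array([-4.16145080e-01, -3.11373287e+00,  2.97540502e-03]), 'ft_force': array([-0.36581513, -0.54409177,  0.21520886]), 'torque': array([ 0.04123886,  0.01942725, -0.03046794]), 'grip_force': 0.0, 'grip_width': 1.0001901957529948}
top {'intrinsics': array([[525.35970934,   0.        , 314.9010785 ],
       [  0.        , 525.35970934, 240.6406795 ],
       [  0.        ,   0.        ,   1.        ]]), 'R': array([[ 1.50032199e-01, -9.88680933e-01, -5.93759205e-04],
       [-9.63870914e-01, -1.46133534e-01, -2.22705752e-01],
       [ 2.20098162e-01,  3.39853408e-02, -9.74885529e-01]]), 't': array([-0.0658558 ,  0.5642283 ,  0.87693174])}
scene {'intrinsics': array([[471.20093482,   0.        , 317.88037163],
       [  0.        , 471.20093482, 241.30886937],
       [  0.        ,   0.        ,   1.        ]]), 'R': array([[-0.64263966,  0.76598518, -0.01676237],
       [ 0.51352457,  0.41438964, -0.75138122],
       [-0.56860072, -0.49147526, -0.65965543]]), 't': array([ 0.35028201, -0.25599825,  1.06742644])}
```

View pics/top1.png

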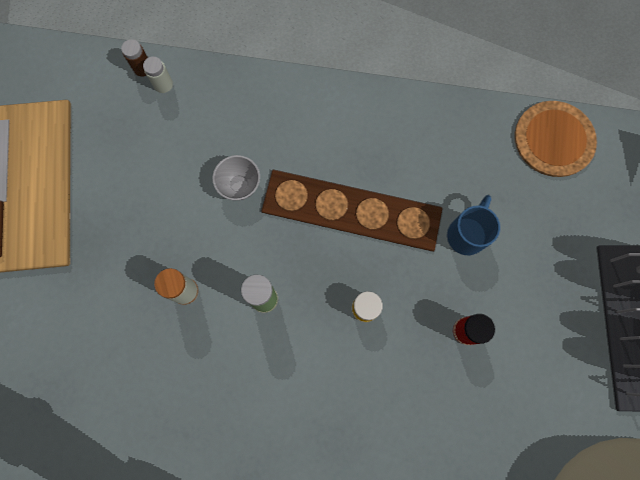

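View pics/scene1.png

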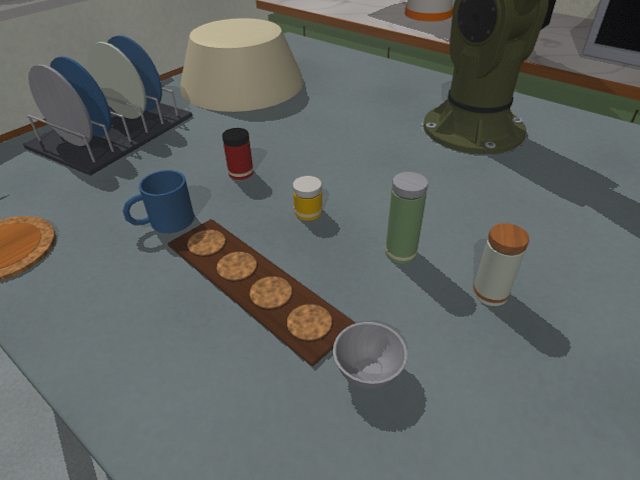

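The top view shows the bowl at (237,178), the spots at (292,195), (332,204), (373,213) and (413,222), and the mug at (477,230). The lids are white (170,283), green (258,290), yellow (368,306) and red (479,328). The mug is at spot4, so green goes to 4, white to 3, red to 2 and yellow to 1.

```bash
cat > h.py <<'E'
from bench import ctrl
import cv2,numpy as np
from scipy.spatial.transform import Rotation as R
def cloud(name,d):
    c=ctrl.camera_info(name);v,u=np.mgrid[:480,:640]
    P=np.stack([u*d,v*d,d],-1)@np.linalg.inv(c["intrinsics"]).T
    return (P-c["t"])@c["R"]
def ray(name,u,v,z):
    c=ctrl.camera_info(name);o=-c["R"].T@c["t"]
    r=c["R"].T@np.linalg.inv(c["intrinsics"])@[u,v,1.]
    return o+r*(z-o[2])/r[2]
H=dict(green=.140,white=.114,red=.088,yellow=.062)
def pos(name,d,px):
    X=cloud(name,d);out={}
    for k,(u,v,z) in px.items():
        w=X[max(v-28,0):v+28,max(u-28,0):u+28].reshape(-1,3)
        m=w[abs(w[:,2]-z)<.006][:,:2].astype(np.float32)
        (c,r)=cv2.minEnclosingCircle(m) if len(m) else ((0,0),0)
        out[k]=(np.round(c,4),round(r,4),m.mean(0).round(4),len(m))
    return out
E
python3 - <<'E'
from h import *
d=np.load("top1.npy")
px=dict(green=(258,290,.14),white=(170,283,.114),red=(479,328,.088),yellow=(368,306,.062))
for k,v in pos("top",d,px).items():print(k,*v)
im=cv2.imread("pics/top1.png").astype(int);X=cloud("top",d)
pts=[]
for u,v in [(292,195),(332,204),(373,213),(413,222)]:
    w=im[v-24:v+24,u-24:u+24];m=(w[...,2]>130)&(w[...,2]-w[...,0]>40)
    m=cv2.morphologyEx(m.astype(np.uint8),cv2.MORPH_CLOSE,np.ones((7,7)))
    n,l,st,ce=cv2.connectedComponentsWithStats(m);i=1+st[1:,4].argmax()
    vv,uu=np.where(l==i);c,r=cv2.minEnclosingCircle(np.stack([uu,vv],1).astype(np.float32))
    c=np.array(c)+[u-24,v-24];p=ray("top",*c,.012);pts.append(p);print(c,r,p.round(4),ray("top",*(ce[i]+[u-24,v-24]),.012).round(4),"zdepth",X[v,u,2])
pts=np.array(pts);print(np.diff(pts,axis=0),np.linalg.norm(np.diff(pts,axis=0),axis=1))
s=ctrl.get_state();print(R.from_rotvec(s["tool_rot"]).as_matrix().round(3))
E
```

```text
green [0.4573 0.0988] 0.0251 [0.4567 0.0986] 746
white [0.4495 0.2475] 0.0252 [0.449 0.247] 706
red [ 0.4553 -0.2776] 0.0254 [ 0.4547 -0.2765] 708
yellow [ 0.4682 -0.0883] 0.025 [ 0.4677 -0.0883] 629
[291.         194.60000038] 15.477826118469238 [0.6626 0.0806 0.012 ] [0.6625 0.0804 0.012 ] zdepth 0.012404058047493494
[331.50678825 203.69909477] 15.586202621459961 [0.6562 0.0007 0.012 ] [0.656  0.0008 0.012 ] zdepth 0.01244325479384596
[371.85095215 213.14693451] 15.85173225402832 [ 0.6491 -0.0784  0.012 ] [ 0.6495 -0.0788  0.012 ] zdepth 0.014230338292941215
[412.56238174 222.52646446] 15.510931968688965 [ 0.6423 -0.1574  0.012 ] [ 0.642  -0.1528  0.012 ] zdepth 0.013869984555956243
[[-0.00640385 -0.07990186  0.        ]
 [-0.00708627 -0.07903397  0.        ]
 [-0.00678812 -0.07904934  0.        ]] [0.08015807 0.07935102 0.07934026]
[[-0.965  0.263 -0.   ]
 [ 0.263  0.965 -0.002]
 [-0.    -0.002 -1.   ]]
```

```bash
cat >> h.py <<'E'
def go(x,y,z):
    "tool-frame shift (mm) to a target with tool y at -4.8 deg, and the turn needed (deg)"
    s=ctrl.get_state();r=R.from_rotvec(s["tool_rot"]);a=np.radians(-4.8)
    T=np.array([[-np.sin(a),np.cos(a),0],[np.cos(a),np.sin(a),0],[0,0,-1]]).T
    print("shift mm",(r.inv().apply(np.array([x,y,z])-s["position"])*1e3).round(1),"turn",(r.inv()*R.from_matrix(T)).as_rotvec(degrees=True).round(2),"t",s["time"].round(2),"grip",round(s["grip_width"]*87,1),s["ft_force"].round(1),"q",s["joint_positions"].round(2))
E
python3 -m handwheel '[[0.087,0,0,0,0,0,9.9],[0.087,0,0,0,0,0,9.9],[0.087,0,0,0,0,0,9.9],[0.087,0,0,0,0,0,9.9],[0.087,0,0,0,0,0,10],[0.087,0,0,0,0,0,10],[0.087,0,0,0,0,0,10],[0.087,0,0,0,0,0,10]]' 25
python3 -c "
from h import *
go(.4495,.2475,.222)"
```

```text
time: 1.1
position: [0.1706, 0.6269, 0.2219]
tool_rot: [2.319, 2.119, -0.001]
ft_force: [-0.4, -0.1, -0.7]
grip_width: 1.001
grip_force: 0.0Traceback (most recent call last):
  File "<string>", line 3, in <module>
    go(.4495,.2475,.222)
    ~~^^^^^^^^^^^^^^^^^^
  File "h.py", line 25, in go
    print("shift mm",(r.inv().apply(np.array([x,y,z])-s["position"])*1e3).round(1),"turn",(r.inv()*R.from_matrix(T)).as_rotvec(degrees=True).round(2),"t",s["time"].round(2),"grip",round(s["grip_width"]*87,1),s["ft_force"].round(1),"q",s["joint_positions"].round(2))
                                                                                                                                                          ^^^^^^^^^^^^^^^
AttributeError: 'float' object has no attribute 'round'
```

```bash
sed -i 's/s\["time"\].round(2)/s["time"]/' h.py
python3 -m handwheel '[[0.087,-0.0443,0.0387,0,0,0,0],[0.087,-0.0443,0.0387,0,0,0,0],[0.087,-0.0443,0.0387,0,0,0,0],[0.087,-0.0443,0.0387,0,0,0,0],[0.087,-0.0443,0.0387,0,0,0,0],[0.087,-0.0443,0.0387,0,0,0,0],[0.087,-0.0443,0.0387,0,0,0,0],[0.087,-0.0443,0.0387,0,0,0,0],[0.087,0,0,0,0,0,0],[0.087,0,0,0,0,0,0]]' >/dev/null
python3 -c "
from h import *
go(.4495,.2475,.065)"
```

```text
shift mm [ -0.9   0.8 157.3] turn [-0.05 -0.02 -0.03] t 2.35 grip 87.0 [ 0.2  0.5 -0.9] q [-0.99  0.02  0.44  1.8  -0.01  1.32 -0.63]
```

```bash

python3 -m handwheel '[[0.087,-0.0005,0.0004,0.039,0,0,0],[0.087,-0.0004,0.0004,0.039,0,0,0],[0.087,0,0,0.039,0,0,0],[0.087,0,0,0.040,0,0,0],[0.087,0,0,0,0,0,0],[0.03,0,0,0,0,0,0],[0.03,0,0,0,0,0,0],[0.03,0,0,0,0,0,0],[0.03,0,0,0,0,0,0],[0.03,0,0,0,0,0,0],[0.03,0,0,0,0,0,0]]' 25
python3 -c "
from h import *
go(.6492,-.0785,.079)"
```

```text
time: 3.72
position: [0.4499, 0.2473, 0.066]
tool_rot: [-2.312, -2.126, 0.0]
ft_force: [-3.0, -0.5, 4.0]
grip_width: 0.569
grip_force: 25.0
shift mm [-307.9  226.   -13.3] turn [-0.03 -0.03 -0.02] t 3.725 grip 49.5 [-3.  -0.5  4. ] q [-0.96  0.18  0.44  1.98 -0.09  1.   -0.56]
```

```bash

python3 -m handwheel '[[0.03,0,0,-0.03,0,0,0],[0.03,0,0,-0.03,0,0,0],[0.03,-0.0385,0.02825,0,0,0,0],[0.03,-0.0385,0.02825,0,0,0,0],[0.03,-0.0385,0.02825,0,0,0,0],[0.03,-0.0385,0.02825,0,0,0,0],[0.03,-0.0385,0.02825,0,0,0,0],[0.03,-0.0385,0.02825,0,0,0,0],[0.03,-0.0385,0.02825,0,0,0,0],[0.03,-0.0385,0.02825,0,0,0,0],[0.03,0,0,0,0,0,0],[0.03,0,0,0,0,0,0]]' >/dev/null
python3 -c "
from h import *
go(.6492,-.0785,.079)
for n in ('scene','wrist'):
  im,d=ctrl.get_image(n);cv2.imwrite(f'pics/{n}2.png',im)"
```

```text
shift mm [ 0.1  0.6 45.2] turn [-0.13 -0.01 -0.05] t 5.225 grip 49.2 [-0.   1.3 -3.5] q [-0.42  0.45  0.65  1.58 -0.28  1.21  0.2 ]
```

View pics/scene2.png

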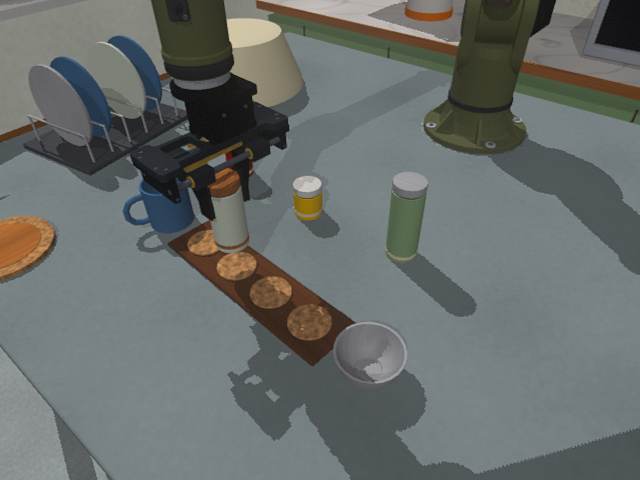

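White is held upright above spot3: its foot is at (230,245) and the spot is at (237,265).

```bash

python3 -m handwheel '[[0.03,0,0.0005,0.02,0,0,0],[0.03,0,0,0.018,0,0,0],[0.03,0,0,0.005,0,0,0],[0.03,0,0,0.002,0,0,0],[0.03,0,0,0,0,0,0],[0.087,0,0,0,0,0,0],[0.087,0,0,0,0,0,0],[0.087,0,0,0,0,0,0],[0.087,0,0,0,0,0,0]]'
python3 -c "
from h import *
go(.4553,-.2776,.04)"
```

```text
time: 6.45
position: [0.6501, -0.079, 0.0809]
tool_rot: [2.313, 2.126, 0.001]
ft_force: [0.4, -0.3, -0.4]
grip_width: 0.93
grip_force: 0.0
shift mm [-214.3 -177.5   40.7] turn [ 0.03 -0.01 -0.03] t 6.45 grip 80.9 [ 0.4 -0.3 -0.4] q [-0.41  0.49  0.64  1.62 -0.31  1.14  0.22]
```

```bash

python3 -m handwheel '[[0.087,0,0,-0.02,0,0,0],[0.087,0,0,-0.04,0,0,0],[0.087,0,0,-0.04,0,0,0],[0.087,-0.0429,-0.0355,0,0,0,0],[0.087,-0.0429,-0.0355,0,0,0,0],[0.087,-0.0429,-0.0355,0,0,0,0],[0.087,-0.0429,-0.0355,0,0,0,0],[0.087,-0.0429,-0.0355,0,0,0,0],[0.087,0,0,0,0,0,0],[0.087,0,0,0,0,0,0]]'
python3 -c "
from h import *
go(.4553,-.2776,.04)
im,d=ctrl.get_image('top');cv2.imwrite('pics/top3.png',im)
for k,v in pos('top',d,dict(white=(372,200,.126))).items():print(k,*v)
"
```

```text
time: 7.7
position: [0.4557, -0.2776, 0.1817]
tool_rot: [2.313, 2.125, 0.003]
ft_force: [0.7, 0.5, 0.4]
grip_width: 1.003
grip_force: 0.0
shift mm [-1.000e-01 -7.000e-01  1.417e+02] turn [ 0.13 -0.05 -0.06] t 7.7 grip 87.2 [0.7 0.5 0.4] q [-0.27  0.11  0.83  1.82 -0.09  1.24  0.5 ]
white [ 0.6511 -0.0793] 0.0255 [ 0.6501 -0.0784] 655
```

View pics/top3.png

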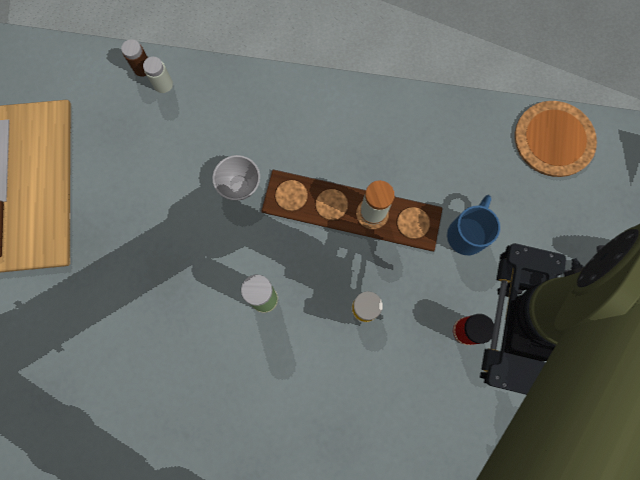

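White stands on spot3 at (373,210), within 1–2 mm of centre. The gripper is above red, which is at (475,328).

```bash

python3 -m handwheel '[[0.087,0,-0.0005,0.035,0,0,0],[0.087,0,0,0.035,0,0,0],[0.087,0,0,0.035,0,0,0],[0.087,0,0,0.036,0,0,0],[0.087,0,0,0,0,0,0],[0.03,0,0,0,0,0,0],[0.03,0,0,0,0,0,0],[0.03,0,0,0,0,0,0],[0.03,0,0,0,0,0,0],[0.03,0,0,0,0,0,0],[0.03,0,0,0,0,0,0]]' 25
python3 -c "
from h import *
go(.6559,.0013,.052)"
```

```text
time: 9.12
position: [0.4549, -0.2777, 0.0399]
tool_rot: [2.313, 2.126, 0.001]
ft_force: [-0.4, -0.3, 3.6]
grip_width: 0.57
grip_force: 25.0
shift mm [295.  176.9 -11.9] turn [ 0.04 -0.01 -0.03] t 9.125 grip 49.6 [-0.4 -0.3  3.6] q [-0.19  0.31  0.79  1.96 -0.26  0.97  0.64]
```

```bash

python3 -m handwheel '[[0.03,0,0,-0.03,0,0,0],[0.03,0,0,-0.06,0,0,0],[0.03,0,0,-0.06,0,0,0],[0.03,0.0492,0.0295,0,0,0,0],[0.03,0.0492,0.0295,0,0,0,0],[0.03,0.0492,0.0295,0,0,0,0],[0.03,0.0492,0.0295,0,0,0,0],[0.03,0.0492,0.0295,0,0,0,0],[0.03,0.0492,0.0295,0,0,0,0],[0.03,0,0,0,0,0,0],[0.03,0,0,0,0,0,0]]' >/dev/null
python3 -c "
from h import *
go(.6559,.0013,.052)"
```

```text
shift mm [  0.5   1.3 136.1] turn [-0.14  0.1  -0.01] t 10.5 grip 49.5 [-0.1 -1.  -3.1] q [-0.54  0.4   0.65  1.5  -0.24  1.32  0.05]
```

```bash

python3 -m handwheel '[[0.03,0.0005,0.001,0.04,0,0,0],[0.03,0,0,0.04,0,0,0],[0.03,0,0,0.035,0,0,0],[0.03,0,0,0.015,0,0,0],[0.03,0,0,0.005,0,0,0],[0.03,0,0,0.001,0,0,0],[0.03,0,0,0,0,0,0],[0.087,0,0,0,0,0,0],[0.087,0,0,0,0,0,0],[0.087,0,0,0,0,0,0],[0.087,0,0,0,0,0,0]]'
python3 -c "
from h import *
go(.4682,-.0883,.017)"
```

```text
time: 11.88
position: [0.6569, 0.002, 0.0538]
tool_rot: [2.313, 2.126, 0.001]
ft_force: [0.5, -0.4, -0.3]
grip_width: 0.933
grip_force: 0.0
shift mm [-105.9 -180.5   36.7] turn [ 0.02 -0.01 -0.03] t 11.875 grip 81.2 [ 0.5 -0.4 -0.3] q [-0.5   0.52  0.6   1.63 -0.32  1.09  0.1 ]
```

```bash

python3 -m handwheel '[[0.087,0,0,-0.02,0,0,0],[0.087,0,0,-0.045,0,0,0],[0.087,0,0,-0.045,0,0,0],[0.087,-0.0265,-0.0451,0,0,0,0],[0.087,-0.0265,-0.0451,0,0,0,0],[0.087,-0.0265,-0.0451,0,0,0,0],[0.087,-0.0265,-0.0451,0,0,0,0],[0.087,0,0,0,0,0,0],[0.087,0,0,0,0,0,0]]' >/dev/null
python3 -c "
from h import *
go(.4682,-.0883,.017)
im,d=ctrl.get_image('scene');cv2.imwrite('pics/scene4.png',im)
"
```

```text
shift mm [ -0.4  -1.4 147.9] turn [ 0.17 -0.1  -0.05] t 13.0 grip 86.9 [-0.1  0.8  0.3] q [-0.6  -0.04  0.72  1.97  0.03  1.2   0.03]
```

View pics/scene4.png

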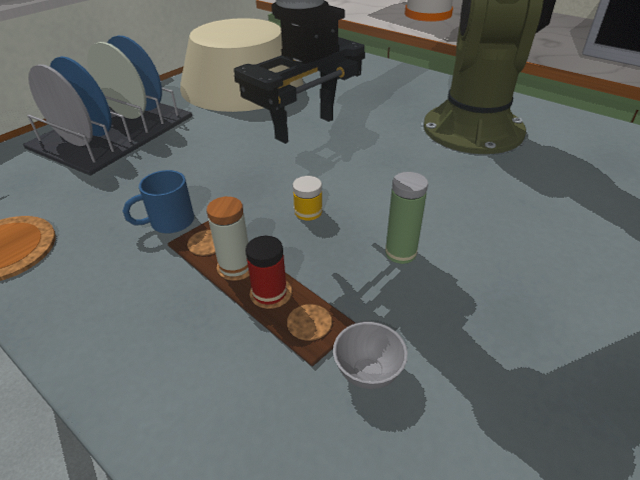

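White is on spot3, foot at (233,270), and red is on spot2, foot at (270,297). The gripper is above yellow, which is at (308,200).

```bash

python3 -m handwheel '[[0.087,-0.0004,-0.001,0.037,0,0,0],[0.087,0,0,0.037,0,0,0],[0.087,0,0,0.037,0,0,0],[0.087,0,0,0.035,0,0,0],[0.087,0,0,0,0,0,0],[0.03,0,0,0,0,0,0],[0.03,0,0,0,0,0,0],[0.03,0,0,0,0,0,0],[0.03,0,0,0,0,0,0],[0.03,0,0,0,0,0,0],[0.03,0,0,0,0,0,0]]' 25
python3 -c "
from h import *
go(.6627,.0810,.0295)"
```

```text
time: 14.42
position: [0.4674, -0.0887, 0.018]
tool_rot: [2.313, 2.126, 0.001]
ft_force: [-1.4, 0.4, 4.8]
grip_width: 0.574
grip_force: 25.0
shift mm [185.5 180.4 -11.4] turn [ 0.03 -0.02 -0.03] t 14.425 grip 49.9 [-1.4  0.4  4.8] q [-0.55  0.2   0.73  2.11 -0.17  0.89  0.2 ]
```

```bash

python3 -m handwheel '[[0.03,0,0,-0.03,0,0,0],[0.03,0,0,-0.04,0,0,0],[0.03,0,0,-0.045,0,0,0],[0.03,0.0371,0.0361,0,0,0,0],[0.03,0.0371,0.0361,0,0,0,0],[0.03,0.0371,0.0361,0,0,0,0],[0.03,0.0371,0.0361,0,0,0,0],[0.03,0.0371,0.0361,0,0,0,0],[0.03,0,0,0,0,0,0],[0.03,0,0,0,0,0,0]]' >/dev/null
python3 -c "
from h import *
go(.6627,.0810,.0295)"
```

```text
shift mm [  1.4   1.2 101.8] turn [-0.13  0.11 -0.05] t 15.675 grip 49.5 [-0.1  0.2 -3.2] q [-0.64  0.47  0.65  1.54 -0.29  1.24 -0.04]
```

```bash

python3 -m handwheel '[[0.03,0.001,0.0005,0.035,0,0,0],[0.03,0,0,0.035,0,0,0],[0.03,0,0,0.02,0,0,0],[0.03,0,0,0.008,0,0,0],[0.03,0,0,0.003,0,0,0],[0.03,0,0,0,0,0,0],[0.087,0,0,0,0,0,0],[0.087,0,0,0,0,0,0],[0.087,0,0,0,0,0,0],[0.087,0,0,0,0,0,0]]'
python3 -c "
from h import *
go(.4573,.0988,.092)"
```

```text
time: 16.92
position: [0.6632, 0.0819, 0.0318]
tool_rot: [2.313, 2.126, 0.001]
ft_force: [-0.3, 0.4, -0.5]
grip_width: 0.936
grip_force: 0.0
shift mm [  -0.4 -206.6  -60.3] turn [ 0.02 -0.01 -0.03] t 16.925 grip 81.4 [-0.3  0.4 -0.5] q [-0.62  0.57  0.6   1.62 -0.36  1.07  0.01]
```

```bash

python3 -m handwheel '[[0.087,0,0,-0.025,0,0,0],[0.087,0,0,-0.05,0,0,0],[0.087,0,0,-0.05,0,0,0],[0.087,0,0,-0.05,0,0,0],[0.087,0,-0.0516,0,0,0,0],[0.087,0,-0.0516,0,0,0,0],[0.087,0,-0.0516,0,0,0,0],[0.087,0,-0.0516,0,0,0,0],[0.087,0,0,0,0,0,0],[0.087,0,0,0,0,0,0]]' >/dev/null
python3 -c "
from h import *
go(.4573,.0988,.092)"
```

```text
shift mm [ -0.7  -1.1 115.2] turn [ 0.1  -0.08 -0.04] t 18.175 grip 87.0 [ 0.3 -0.1 -0.6] q [-0.94 -0.1   0.63  1.92  0.06  1.3  -0.4 ]
```

```bash

python3 -m handwheel '[[0.087,-0.0007,-0.0008,0.035,0,0,0],[0.087,0,0,0.035,0,0,0],[0.087,0,0,0.03,0,0,0],[0.087,0,0,0.015,0,0,0],[0.087,0,0,0,0,0,0],[0.03,0,0,0,0,0,0],[0.03,0,0,0,0,0,0],[0.03,0,0,0,0,0,0],[0.03,0,0,0,0,0,0],[0.03,0,0,0,0,0,0],[0.03,0,0,0,0,0,0]]' 25
python3 -c "
from h import *
go(.6425,-.1582,.1045)"
```

```text
time: 19.55
position: [0.4567, 0.0987, 0.0918]
tool_rot: [-2.313, -2.126, -0.001]
ft_force: [-1.0, -0.0, 1.4]
grip_width: 0.571
grip_force: 25.0
shift mm [-240.3  206.8  -12.8] turn [ 0.01 -0.02 -0.02] t 19.55 grip 49.6 [-1.  -0.   1.4] q [-0.92  0.04  0.67  2.07 -0.03  1.05 -0.32]
```

```bash

python3 -m handwheel '[[0.03,0,0,-0.02,0,0,0],[0.03,0,0,-0.04,0,0,0],[0.03,-0.048,0,0,0,0,0],[0.03,-0.048,0,0,0,0,0],[0.03,-0.048,0,0,0,0,0],[0.03,-0.048,0,0,0,0,0],[0.03,-0.048,0.02,0,0,0,0],[0.03,0,0.047,0,0,0,0],[0.03,0,0.05,0,0,0,0],[0.03,0,0.05,0,0,0,0],[0.03,0,0.04,0,0,0,0],[0.03,0,0,0,0,0,0]]' >/dev/null
python3 -m handwheel '[[0.03,0,0,0,0,0,0]]' > /dev/null
python3 -c "
from h import *
go(.6425,-.1582,.1045)
im,d=ctrl.get_image('scene');cv2.imwrite('pics/scene5.png',im)
"
```

```text
shift mm [ 0.3  1.2 45.9] turn [-0.16  0.03 -0.06] t 21.175 grip 49.3 [-0.5 -1.2 -2.4] q [-0.48  0.53  0.94  1.54 -0.44  1.3   0.43]
```

View pics/scene5.png

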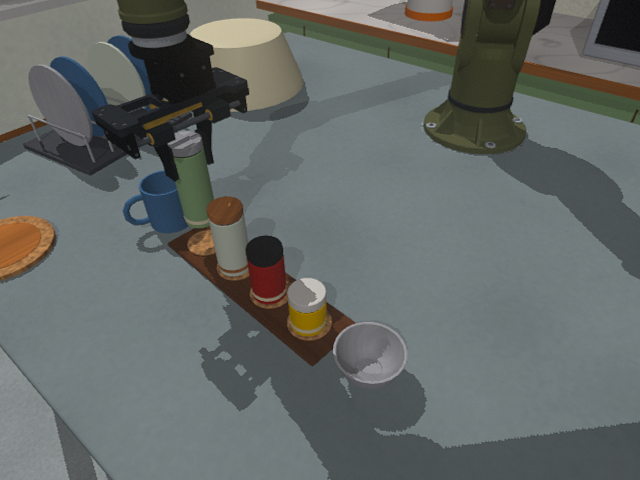

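White, red and yellow stand on their spots with feet at about (233,270), (270,297) and (310,328). Green hangs upright over spot4, which is at (205,242).

```bash

python3 -m handwheel '[[0.03,0,0.0006,0.02,0,0,0],[0.03,0,0,0.018,0,0,0],[0.03,0,0,0.006,0,0,0],[0.03,0,0,0.002,0,0,0],[0.03,0,0,0,0,0,0],[0.087,0,0,0,0,0,0],[0.087,0,0,0,0,0,0],[0.087,0,0,0,0,0,0],[0.087,0,0,0,0,0,0]]'
python3 -m handwheel '[[0.087,0,0,-0.02,0,0,0],[0.087,0,0,-0.05,0,0,0],[0.087,0,0,-0.05,0,0,0],[0.087,0,-0.05,0,0,0,0],[0.087,0,-0.05,0,0,0,0],[0.087,0,-0.05,0,0,0,0],[0.087,0,-0.05,0,0,0,0],[0.087,0,0,0,0,0,0],[0.087,0,0,0,0,0,0]]' >/dev/null
python3 - <<'E'
from h import *
im,d=ctrl.get_image('top');cv2.imwrite('pics/top6.png',im)
for k,v in pos('top',d,dict(green=(419,195,.152),white=(380,194,.126),red=(333,192,.1),yellow=(291,188,.074))).items():print(k,*v)
im,d=ctrl.get_image('scene');cv2.imwrite('pics/scene6.png',im)
E
```

```text
time: 22.35
position: [0.6435, -0.1581, 0.1059]
tool_rot: [2.313, 2.126, 0.001]
ft_force: [-0.3, -0.3, 0.4]
grip_width: 0.932
grip_force: 0.0
green [ 0.6438 -0.1576] 0.0252 [ 0.6428 -0.1575] 708
white [ 0.651  -0.0782] 0.0254 [ 0.65   -0.0783] 655
red [0.6576 0.0013] 0.0254 [0.6568 0.0017] 615
yellow [0.6645 0.0819] 0.0255 [0.6638 0.0814] 579
```

View pics/top6.png

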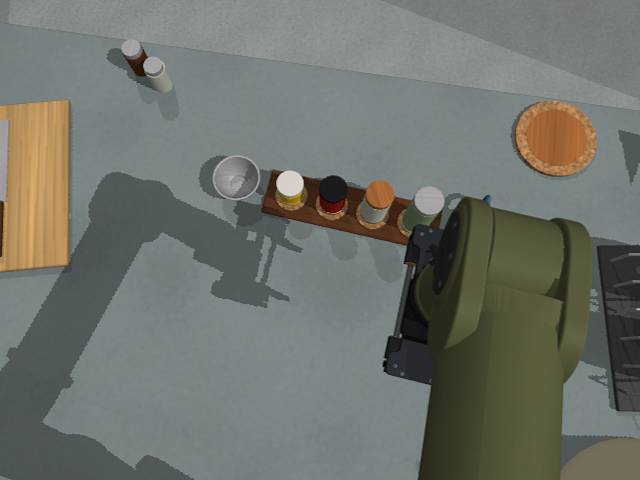

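View pics/scene6.png

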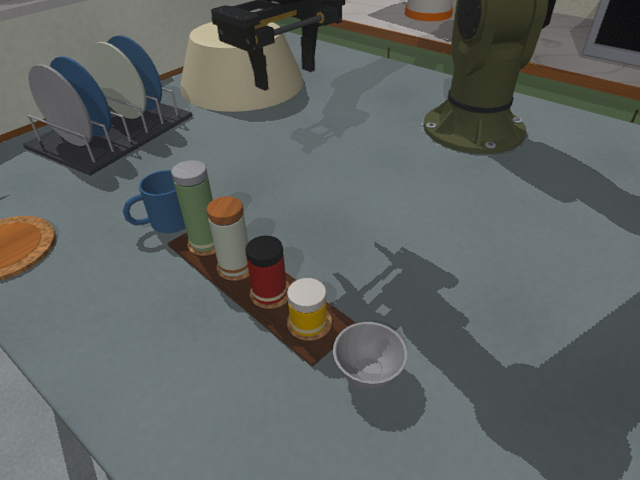

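All four stand upright on their spots, green (200,245) by the mug down to yellow (310,330) by the bowl, each within 2 mm of centre. The mug and bowl have not moved, and the gripper is clear.

```bash
python3 -c "
from bench import ctrl
print(ctrl.close_job())"
```

```text
the job is handed in; nothing more can be done
None
```

The job is handed in: green, white, red and yellow stand upright on spots 4, 3, 2 and 1, stepping down from the mug to the bowl, each measured within about 2 mm of its spot's centre; the mug and bowl were not touched, and it took about 24 of the 93 s.

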